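Empty the 3D printer's catch tray into the tote

TASK

The overnight marble-run prints have dropped into the catch tray under the 3D printer's hood: pull the tray out to its stop, and put the prints away in the tote, one to a bay and lying flat: each of the two channels, open side up, in one of the long bays and the square tower piece on its side in the short bay. Then push the tray fully home for the next run. Set the prints down, do not drop them, and leave the pencil, eraser and pin tub where they are.

Things in the scene. Friction and masses are not known exactly. Their poses are not given: they have to be found in the camera images.
- printer: 3D printer, white cabinet 280 mm wide (y), fixed. Origin on the desk top (z = 0) midway between its sides, 55 mm in front of the hood; x points into the machine, y left, z up. The hood bar over the tray has its face at x = +0.055 and its lower edge 150 mm above the desk; above 208 mm the hood slopes back 45 degrees; roof at 360 mm, reel on it to 420 mm. Side walls begin at x = +0.055.
- catch_tray (a joint): How far the catch tray is pulled out, m: 0 = fully home, 0.10 = at its stop. It slides along the printer's -x with about 2 N of friction and stays where it is left. With the tray at its stop, the middles of the prints lie only 8 to 22 mm in front of the face of the hood bar above them.
- tray_handle (a point): Middle of the tray's handle, a round level bar 11 mm thick, 110 mm long (along the printer's y), 36 mm above the desk, 45 mm in front of the tray's front panel (panel top 54 mm above the desk). Axes as the printer's. Moves with the tray; with the tray home it is at x = -0.021 in the printer's frame, 76 mm in front of the hood bar's face.
- tray_floor (a point): Centre of the tray's inner floor, 14 mm above the desk; axes as the printer's. The inside is 175 mm long (x) and 248 mm wide (y); side and back walls rise 22 to 24 mm above the floor, the front panel 40 mm. The three prints lie side by side in it, middles 66 to 82 mm apart across (y), in any order. Moves with the tray.
- channel_a_center (a point): Centre of one marble-run channel (off-white printed trough, U-section, open side up): 84 mm long (its x), 36 mm wide (its y), 34 mm high (z up); the centre is 17 mm above its underside. Starts on the tray floor, its length within 15 degrees of the printer's x. The two channels are alike. 30 to 65 g.
- channel_b_center (a point): Centre of the other channel, the same in every size.
- tower_center (a point): Centre of the marble-run tower piece (off-white printed square tube lying on its side): 60 mm long (its x), 40 mm wide, 40 mm high; the centre is 20 mm above its underside. Starts on the tray floor beside the channels, its length within 15 degrees of the printer's x. 35 to 70 g.
- tote: The tote, an open grey box fixed on the desk: 288 mm long (its x, away from the robot), 122 mm wide (y), walls 42 mm high, 4 mm thick, floor 4 mm thick. Origin under its centre on the desk. Two cross walls, 3 mm thick and 32 mm high, part it into three bays 114 mm wide (y): two 100 mm long (x) and, at the far end, one 74 mm long, too short for a channel.
- bay_near (a point): Centre of the floor (4 mm above the desk) of the 100 mm bay nearest the robot; axes as the tote's.
- bay_mid (a point): Centre of the floor of the middle bay, 100 mm long; axes as the tote's.
- bay_far (a point): Centre of the floor of the short bay at the far end, 74 mm long; axes as the tote's.
- pencil: Bystander: a yellow pencil, 165 mm long, lying beside the tote. Origin under its middle.
- eraser: Bystander: an eraser, 20 x 42 x 12 mm, lying beside the tote. Origin at the centre of its underside.
- pin_cup: Bystander: a low clear tub of pins, 55 mm across and 30 mm high, just beyond the tote. Origin at the centre of its underside.

How it is judged:
By the outcome, as a careful person would: the job done as asked, in the order asked, and still so for the second after the job is handed in, with the robot touching nothing.
It also fails if it takes over 72 s, if anything falls off the work surface, if the arm or the gripper's body presses on something with over 40 N, if the wrist force passes 120 N, or if a joint passes its speed limit or range.

ROBOT

A 6-joint arm with a two-finger parallel gripper is mounted at the origin on a cart in front of the work surface, level with it; the furniture and walls round the work are solid. World frame = base frame: x ahead of the robot, y to its left, z up, the work surface at z = 0. Lengths are in mm, angles in rad, forces in N, time in s.
With the tool pointing down it reaches from about 350 to 875 mm from the base axis. Payload 4.2 kg.
Tool frame: the origin (TCP) lies at the very end of the fingers, on their centre line; the grasp point (between the pads) lies 19 mm behind it; z points along the fingers, y is the direction in which the jaws open and shut (so a half turn about z gives the same grasp; the last joint's range is limited). The gripper opens to 85 mm and grips with 20 to 120 N. Pads are 22 mm wide; open, the fingers measure 114 mm over their backs; the gripper's body (76 mm by 85 mm) begins 54 mm behind the grasp point. The pads swing forward as they close: fully open they stand 13 mm farther back than shut.
Start: joints at [-1.06, 0.385, 0.008, 0, -1.194, -0.259], TCP at [155.734, -605.265, 231.312] pointing down, gripper open.
Joint ranges: [-3.14, 3.14], [-1.21, 2.06], [-1.07, 1.41], [-3.16, 2.05], [-2.99, -0.16], [-3.1, 3.1]. Speed limits (rad/s): [2.79, 2.79, 3.14, 3.14, 3.14, 3.14].

INTERFACE

Orientations are given as a unit quaternion [x, y, z, w].
In Python, from bench import arm gives the robot as it stands.
- The arm moves only by the tool apply_moves, never from a script. Its argument "plan" is one flat list of numbers, 5 for each row, row after row: the gripper's target within -1 to 1 (shut at 1, half-way at 0, fully open at -1), then the shift along the world's x, y, z in m, then the turn about the world's z in degrees. A call has 1 to 8 rows; each row is the pose to reach, as a shift and turn from the pose commanded when the call began; what a row does not reach only later rows make up. A row lasts 1/12 s, in which the tool goes at most 41.7 mm and 7.16 degrees, less where a joint would pass 70% of its speed; a pose out of reach is approached as far as the arm can. A call with a gripper value outside its range is refused whole. The fingers move at their own pace and stop on an object; the grip force is fixed at half the most. Time passes only in rows, so rows that repeat a pose let the fingers close. It gives the time, the measured TCP pose, the force and the opening at its end, in the units of the state.
- arm.read_state(): the state, without advancing time (a new reading comes with each control period).
- arm.get_image(name): name is "scene" or "top"; returns a dict with "color" (384x512x3 uint8, red, green, blue), "range_z" (384x512 float32, mm along the optical axis (not along the pixel's ray), 0 where there is no reading), "camera_matrix" (3x3 intrinsics, pixels), "camera_from_world" (4x4, takes a point from world to camera coordinates). Camera axes: x right, y down, z forward; pixel columns grow to the right and rows downward; lengths in mm; the calibration is good to about 2 mm. A picture is of the moment at which its call begins.
- arm.job_done(): hands the job in, once; it reports no verdict.
The state is a dict: "clock": time; "joints": joint angles; "joint_vel": joint speeds; "joint_efforts": joint torques, N m; "position": TCP position; "ee_rot": TCP orientation; "contact_force": force on the tool from outside, world axes, zero at the start; "wrist_torque": the same for the moment, N m; "gripper_width": finger opening in mm.
Only numpy, scipy, OpenCV 4.12 (cv2) and the standard library are available. Lean on these libraries where they do the work, as an engineer would, in place of code of your own. Each camera call takes 0.05 s, during which the arm holds its last target.

## Working session

There is one attempt and no reset: what is moved stays moved. The work goes in short steps, Python scripts to look and compute and a tool call to move; the robot and the scene stay as the last step left them, time stands still between calls to the robot, and variables do not carry over. Pictures are saved under pics/ and viewed, and the job is handed in when it is done.

Besides the shell and the picture viewer there is one more tool, called after ">>>" as name(argument=value, ...) on one line, values as JSON. apply_moves: Moves the arm, as the interface text tells. Its arguments: {"type":"object","properties":{"plan":{"type":"array","items":{"type":"number"}}},"required":["plan"]}

```bash
ls; mkdir -p pics
python3 - <<'E'
from bench import arm
import cv2,numpy as np,pickle
print(arm.read_state())
for n in("scene","top"):
    d=arm.get_image(n); cv2.imwrite(f"pics/{n}0.png",d["color"][:,:,::-1]); pickle.dump(d,open(f"{n}0.pkl","wb"))
    print(d["camera_matrix"],d["camera_from_world"])
E
```

```text
pics
{'clock': 0.0, 'joints': array([-1.06040755e+00,  3.85578093e-01,  6.61895990e-03, -5.53940091e-04,
       -1.19399251e+00, -2.58613108e-01]), 'joint_vel': array([ 9.26578826e-06, -6.77582152e-04, -1.24642231e-03,  1.58866529e-03,
       -1.43166252e-03,  1.78457273e-04]), 'joint_efforts': array([ 8.19800880e-04, -3.92290735e+01,  1.88396895e+01,  4.18615624e+00,
       -4.72206651e-03,  3.41757918e-06]), 'position': array([ 155.59501763, -604.7119864 ,  230.19774411]), 'ee_rot': array([-1.25454135e-01,  9.92098802e-01,  1.09553372e-03, -1.65592176e-04]), 'contact_force': array([-0.08505334, -0.74174129, -0.01037641]), 'wrist_torque': array([ 0.01992479, -0.041076  , -0.00294885]), 'gripper_width': 85.40856676095216}
[[362.35050006   0.         253.96173611]
 [  0.         362.35050006 185.72650297]
 [  0.           0.           1.        ]] [[-4.39213808e-01 -8.98360433e-01  6.30585604e-03  2.16653312e+02]
 [-6.85940404e-01  3.30811089e-01 -6.48112479e-01  4.95678939e+02]
 [ 5.80152560e-01 -2.88985391e-01 -7.61518516e-01  5.12272519e+02]
 [ 0.00000000e+00  0.00000000e+00  0.00000000e+00  1.00000000e+00]]
[[392.34326323   0.         252.56687632]
 [  0.         392.34326323 194.71967803]
 [  0.           0.           1.        ]] [[-1.44121058e-01 -9.89559640e-01 -9.15949876e-04  4.66745227e+01]
 [-8.93744203e-01  1.30563576e-01 -4.29155511e-01  6.05488794e+02]
 [ 4.24794563e-01 -6.10317215e-02 -9.03230153e-01  6.31618964e+02]
 [ 0.00000000e+00  0.00000000e+00  0.00000000e+00  1.00000000e+00]]
```

View pics/scene0.png

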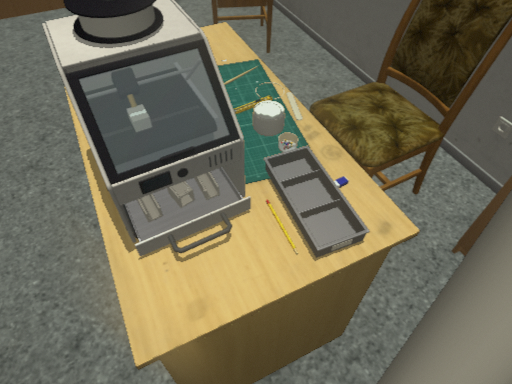

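View pics/top0.png

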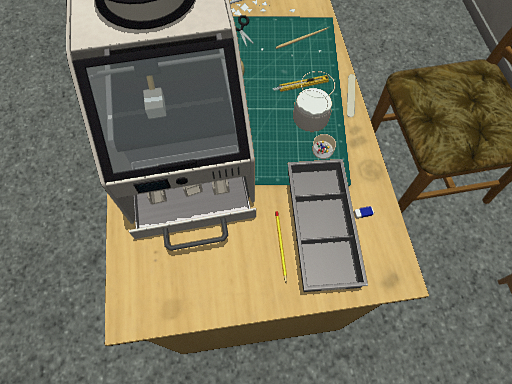

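The scene view shows the tray home with its handle around (200,238). The prints from left to right are a channel (150,205), the tower (181,194) and a channel (207,185). The tote runs from (290,155) to (335,245). Next I'll measure these.

```bash
cat > h.py <<'E'
import numpy as np,cv2,pickle
from bench import arm
def grab(n,tag):
    d=arm.get_image(n); pickle.dump(d,open(f"{n}{tag}.pkl","wb")); return d
def cloud(d):
    K=d["camera_matrix"];T=d["camera_from_world"];z=d["range_z"].astype(float)
    v,u=np.mgrid[:z.shape[0],:z.shape[1]]
    P=np.stack([(u-K[0,2])/K[0,0]*z,(v-K[1,2])/K[1,1]*z,z],-1)
    W=(P-T[:3,3])@T[:3,:3]
    W[z<=0]=np.nan
    return W
def crop(d,name,u0,v0,u1,v1,s):
    cv2.imwrite(name,cv2.resize(d["color"][v0:v1,u0:u1,::-1],None,fx=s,fy=s,interpolation=cv2.INTER_CUBIC))
def proj(d,p):
    q=d["camera_from_world"]@np.append(p,1);k=d["camera_matrix"]@q[:3];return k[:2]/k[2]
def rect(pts):
    r=cv2.minAreaRect(pts.astype(np.float32)); return r
E
python3 - <<'E'
from h import *
for n in("scene","top"):
    d=pickle.load(open(n+"0.pkl","rb"));W=cloud(d)
    x,y,z=W[...,0],W[...,1],W[...,2]
    # tote: from colour grey, z 25..50
    print(n)
    reg=np.zeros(z.shape,bool)
    if n=="top": reg[150:300,280:375]=1; hr=slice(215,252),slice(160,232)
    else: reg[140:262,258:372]=1; hr=slice(215,255),slice(165,236)
    m=reg&(z>36)&(z<48); print("tote rim",m.sum(),rect(W[m][:,:2]),np.median(z[m]))
    h=np.zeros(z.shape,bool);h[hr]=1
    m=h&(z>30)&(z<48); print("handle",m.sum(),rect(W[m][:,:2]),np.percentile(z[m],[5,50,95]))
    m=h&(z>48)&(z<62); print("panel",m.sum(),rect(W[m][:,:2]) if m.sum() else 0)
d=pickle.load(open("scene0.pkl","rb"));crop(d,"pics/sc0.png",110,150,260,260,5)
d=pickle.load(open("top0.pkl","rb"));crop(d,"pics/tc0.png",100,150,260,260,5)
E
```

```text
scene
tote rim 1104 ((573.2550048828125, -191.5770721435547), (131.6431884765625, 298.6275634765625), 85.99800872802734) 41.61624888106571
handle 698 ((580.4561157226562, 90.81661987304688), (54.76337814331055, 141.70053100585938), 3.187067985534668) [32.25140577 39.82951651 45.13120523]
panel 160 ((607.4175415039062, 105.79220581054688), (7.861422538757324, 106.76050567626953), 2.8462042808532715)
top
tote rim 1447 ((571.1536865234375, -193.14776611328125), (130.71607971191406, 296.2826232910156), 85.96443176269531) 41.143124423117264
handle 716 ((579.4228515625, 82.62996673583984), (52.83934020996094, 155.9328155517578), 2.477587938308716) [33.0573931  39.63431804 45.42145134]
panel 198 ((606.237548828125, 86.380126953125), (7.220190525054932, 144.0950927734375), 2.4942994117736816)
```

View pics/sc0.png

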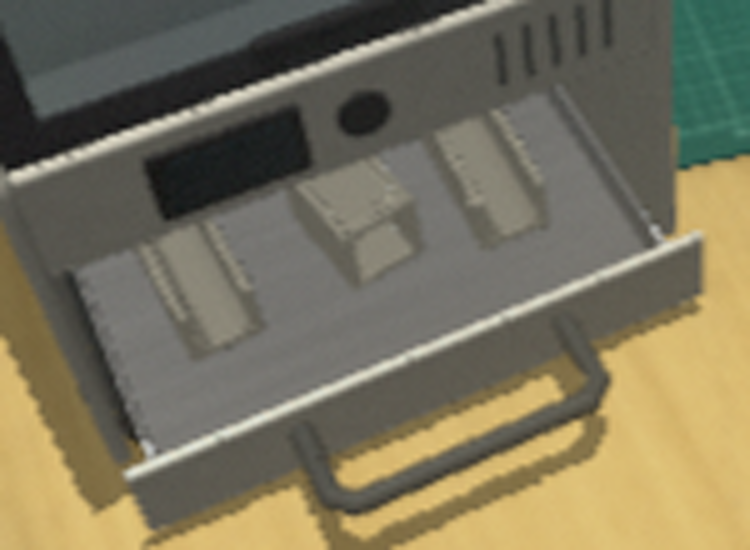

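View pics/tc0.png

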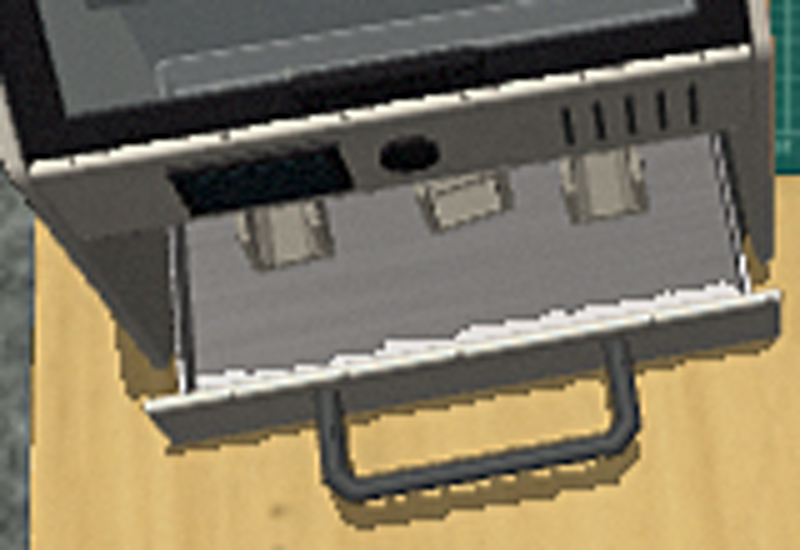

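Run:
```python
from h import *
for n in("scene","top"):
    d=pickle.load(open(n+"0.pkl","rb"));W=cloud(d)
    x,y,z=W[...,0],W[...,1],W[...,2]
    print(n)
    # hood face z 160..200
    m=(z>160)&(z<200)&(x>560)&(x<720)&(y>-40)&(y<220)
    P=W[m];
    lo=np.array([np.percentile(P[abs(P[:,1]-yy)<6][:,0],50) for yy in range(-20,200,20) if (abs(P[:,1]-yy)<6).sum()>3])
    yy=np.array([yy for yy in range(-20,200,20) if (abs(P[:,1]-yy)<6).sum()>3])
    f=np.polyfit(yy,lo,1); print("face",f,np.degrees(np.arctan(f[0])),np.abs(np.polyval(f,yy)-lo).max(),P[:,1].min(),P[:,1].max())
    # handle bar: front
    h=(z>30)&(z<46)&(x>545)&(x<566)&(y>0)&(y<180)
    b=W[h];f2=np.polyfit(b[:,1],b[:,0],1);print("bar",f2,b[:,1].min(),b[:,1].max(),b[:,2].max(),h.sum())
    t=(z>49)&(z<60)&(x>595)&(x<625)&(y>-80)&(y<250)
    b=W[t];f3=np.polyfit(b[:,1],b[:,0],1);print("paneltop",f3,np.degrees(np.arctan(f3[0])),b[:,1].min(),b[:,1].max())
    t=(z>16)&(z<62)&(x>620)&(x<690)&(y>-20)&(y<200)&(z>25)
    b=W[t];print(len(b))
    # prints top view quick
    for lo_,hi_ in((20,35),(35,55)):
        t=(z>lo_)&(z<hi_)&(x>630)&(y>-30)&(y<190)&(x<720)
        mm=t.astype(np.uint8);nc,l,s,c=cv2.connectedComponentsWithStats(mm)
        for i in range(1,nc):
            if s[i,4]>15:
                q=W[l==i];print(lo_,s[i,4],c[i].round(),q.min(0).round(),q.max(0).round())
```

```text
scene
face [-5.78238617e-02  6.42182467e+02] -3.3093781021116535 1.9837066069478624 -39.96815463057112 219.9765100404514
bar [-2.57497141e-02  5.61094685e+02] 24.2833872567229 154.82483414325475 44.17335634468123 299
paneltop [-4.47470595e-02  6.11304522e+02] -2.562108528976828 -46.20322550923383 225.99655424564088
180
20 17 [227. 178.] [690. -30.  21.] [719. -28.  35.]
20 132 [210. 190.] [678.   6.  20.] [720.  42.  35.]
20 25 [191. 196.] [689.  66.  20.] [711.  79.  35.]
20 28 [177. 201.] [681. 100.  20.] [719. 113.  35.]
20 148 [152. 211.] [673. 150.  20.] [719. 186.  35.]
35 50 [214. 182.] [679.   5.  36.] [720.  11.  51.]
35 46 [202. 187.] [677.  36.  35.] [718.  42.  50.]
35 213 [180. 191.] [681.  66.  35.] [720. 112.  55.]
35 46 [156. 203.] [678. 150.  37.] [718. 158.  50.]
35 49 [143. 208.] [675. 180.  35.] [719. 189.  50.]
top
face [-5.89349749e-02  6.40634696e+02] -3.3728239584846773 2.2366808670644787 -39.93959084986923 219.99541112718572
bar [-3.07145208e-02  5.60738503e+02] 21.86947910584048 154.35126425299347 44.12001859619103 324
paneltop [-4.52160405e-02  6.09891135e+02] -2.5889249032473276 -47.35231766147813 223.11161317503363
181
20 41 [216. 187.] [676.  25.  20.] [708.  39.  33.]
20 46 [224. 186.] [678.   5.  20.] [708.  25.  31.]
20 49 [152. 197.] [673. 165.  20.] [700. 182.  35.]
20 23 [162. 197.] [676. 148.  20.] [697. 161.  35.]
35 24 [227. 183.] [677.   3.  35.] [697.   9.  49.]
35 22 [213. 186.] [676.  35.  35.] [693.  40.  50.]
35 59 [191. 187.] [680.  64.  35.] [694. 104.  55.]
35 23 [163. 193.] [676. 148.  37.] [691. 153.  50.]
35 24 [149. 196.] [672. 179.  35.] [690. 184.  51.]
```

>>> apply_moves(plan=[0, 0.16, 0.275, 0, 50, 0, 0.16, 0.275, 0, 50, 0, 0.16, 0.275, 0, 50, 0, 0.16, 0.275, 0, 50, 0, 0.16, 0.275, 0, 50, 0, 0.16, 0.275, 0, 50, 0, 0.16, 0.275, 0, 50, 0, 0.16, 0.275, 0, 50])

```text
clock: 0.77
position: [316.3, -327.4, 231.2]
ee_rot: [-0.536, 0.845, 0.0, 0.0]
contact_force: [0.6, 0.4, 0.0]
gripper_width: 42.2
```

>>> apply_moves(plan=[0, 0.15, 0.26, -0.05, 28, 0, 0.15, 0.26, -0.05, 28, 0, 0.15, 0.26, -0.05, 28, 0, 0.15, 0.26, -0.05, 28, 0, 0.15, 0.26, -0.05, 28, 0, 0.15, 0.26, -0.05, 28, 0, 0.15, 0.26, -0.05, 28, 0, 0.15, 0.26, -0.05, 28])

```text
clock: 1.43
position: [467.5, -66.6, 180.3]
ee_rot: [0.723, -0.69, -0.0, 0.0]
contact_force: [0.1, 0.1, -0.2]
gripper_width: 42.7
```

>>> apply_moves(plan=[0, 0.094, 0.159, -0.06, 0, 0, 0.094, 0.159, -0.06, 0, 0, 0.094, 0.159, -0.06, 0, 0, 0.094, 0.159, -0.06, 0, 0, 0.094, 0.159, -0.06, 0, 0, 0.094, 0.159, -0.06, 0, 0, 0.094, 0.159, -0.06, 0, 0, 0.094, 0.159, -0.06, 0])

```text
clock: 2.1
position: [559.1, 88.2, 121.0]
ee_rot: [0.722, -0.692, -0.0, 0.001]
contact_force: [-0.1, -0.9, 1.2]
gripper_width: 42.8
```

Run:
```python
from h import *
s=arm.read_state();print(s["position"],s["joints"],s["ee_rot"],s["contact_force"])
d=grab("scene",1);crop(d,"pics/s1.png",110,130,310,270,4)
```

```text
[559.07289037  88.18616513 120.9508263 ] [ 4.42610619e-01  3.90045300e-01 -2.87444897e-01 -1.60793792e-04
 -8.94824216e-01 -4.00345688e-01] [ 7.21855643e-01 -6.92043244e-01 -3.28748269e-04  6.87021993e-04] [-0.07170654 -0.90458818  1.20525759]
```

View pics/s1.png

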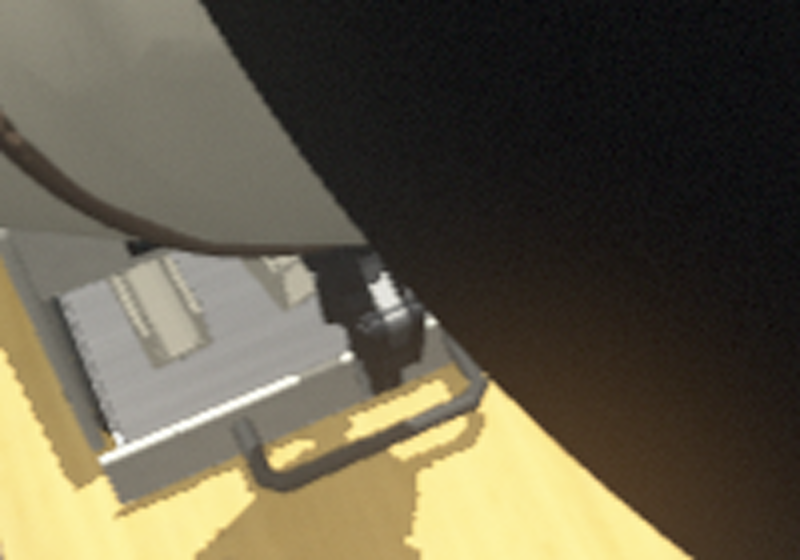

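The gripper is over the middle of the bar, and the arm hides part of this view. I'll lower it and grip.

>>> apply_moves(plan=[0, 0, 0, -0.03, 0, 0, 0, 0, -0.06, 0, 0, 0, 0, -0.08, 0, 0, 0, 0, -0.1, 0, 0, 0, 0, -0.1, 0, 0, 0, 0, -0.1, 0])

```text
clock: 2.65
position: [559.2, 87.5, 21.5]
ee_rot: [0.722, -0.692, -0.0, 0.001]
contact_force: [-0.3, 0.6, -0.2]
gripper_width: 42.6
```

>>> apply_moves(plan=[1, 0, 0, 0, 0, 1, 0, 0, 0, 0, 1, 0, 0, 0, 0, 1, 0, 0, 0, 0, 1, 0, 0, 0, 0, 1, 0, 0, 0, 0])

```text
clock: 3.15
position: [560.7, 88.9, 23.2]
ee_rot: [0.722, -0.692, 0.001, -0.001]
contact_force: [-0.7, -1.1, 6.4]
gripper_width: 8.8
```

>>> apply_moves(plan=[1, -0.003, 0, -0.002, 0, 1, -0.01, 0, -0.002, 0, 1, -0.018, -0.001, -0.002, 0, 1, -0.026, -0.001, -0.002, 0, 1, -0.034, -0.001, -0.002, 0, 1, -0.042, -0.002, -0.002, 0, 1, -0.05, -0.002, -0.002, 0, 1, -0.05, -0.002, -0.002, 0])

```text
clock: 3.82
position: [511.7, 86.7, 23.1]
ee_rot: [0.723, -0.691, 0.002, -0.003]
contact_force: [-1.1, -3.6, 17.7]
gripper_width: 8.6
```

Run:
```python
from h import *
s=arm.read_state();print(s["position"],s["contact_force"],s["gripper_width"])
d=grab("scene",2);crop(d,"pics/s2.png",110,130,310,270,4)
```

```text
[511.7068244   86.74822768  23.1422452 ] [-1.11753577 -3.61458818 17.6699762 ] 8.588084696771045
```

View pics/s2.png

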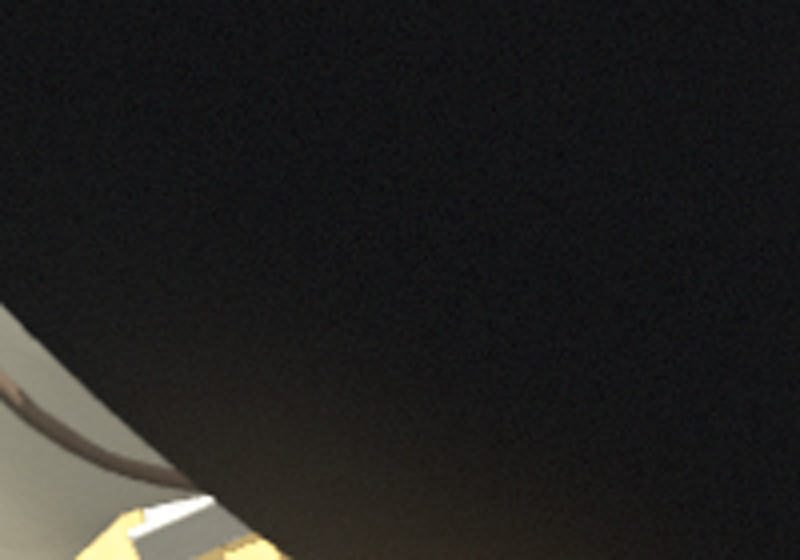

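>>> apply_moves(plan=[1, -0.004, 0, 0.003, 0, 1, -0.012, -0.001, 0.003, 0, 1, -0.02, -0.001, 0.003, 0, 1, -0.028, -0.001, 0.003, 0, 1, -0.036, -0.002, 0.003, 0, 1, -0.043, -0.002, 0.003, 0, 1, -0.049, -0.002, 0.003, 0, 1, -0.051, -0.002, 0.003, 0])

```text
clock: 4.53
position: [461.8, 84.7, 23.3]
ee_rot: [0.723, -0.691, 0.003, -0.003]
contact_force: [19.2, -17.7, -8.5]
gripper_width: 8.2
```

>>> apply_moves(plan=[1, -0.001, 0, 0, 0, 1, -0.002, 0, 0, 0, 1, -0.003, 0, 0, 0])

```text
clock: 4.78
position: [461.7, 84.8, 23.3]
ee_rot: [0.723, -0.691, 0.004, -0.005]
contact_force: [25.3, -20.6, -11.8]
gripper_width: 8.5
```

>>> apply_moves(plan=[0, 0.003, 0, 0, 0, 0, 0.003, 0, 0, 0, 0, 0.003, 0, 0, 0, 0, 0.003, 0, 0, 0, 0, 0.003, 0, 0.03, 0, 0, 0.003, 0, 0.07, 0, 0, 0.003, 0, 0.11, 0, 0, 0.003, 0, 0.15, 0])

```text
clock: 5.45
position: [457.3, 84.8, 173.7]
ee_rot: [0.722, -0.692, -0.0, 0.001]
contact_force: [1.5, 0.7, -0.3]
gripper_width: 43.1
```

>>> apply_moves(plan=[-1, -0.1, -0.26, 0.05, -50, -1, -0.1, -0.26, 0.05, -50, -1, -0.1, -0.26, 0.05, -50, -1, -0.1, -0.26, 0.05, -50, -1, -0.1, -0.26, 0.05, -50, -1, -0.1, -0.26, 0.05, -50, -1, -0.1, -0.26, 0.05, -50, -1, -0.1, -0.26, 0.05, -50])

```text
clock: 6.12
position: [356.4, -178.2, 223.1]
ee_rot: [-0.357, 0.934, -0.0, 0.0]
contact_force: [0.9, 0.3, -0.0]
gripper_width: 85.4
```

Run:
```python
from h import *
s=arm.read_state();print(s["position"],s["joints"],s["contact_force"],s["gripper_width"])
d=grab("scene",3);cv2.imwrite("pics/s3.png",d["color"][:,:,::-1])
d=grab("top",3);cv2.imwrite("pics/t3.png",d["color"][:,:,::-1])
```

```text
[ 356.43833222 -178.17672906  223.09697328] [-5.08217241e-02 -7.08746336e-03 -5.13822694e-01  1.52453510e-04
 -1.06329727e+00 -7.89059898e-01] [ 8.59724572e-01  3.29019609e-01 -5.06555661e-04] 85.4215615731388
```

View pics/s3.png

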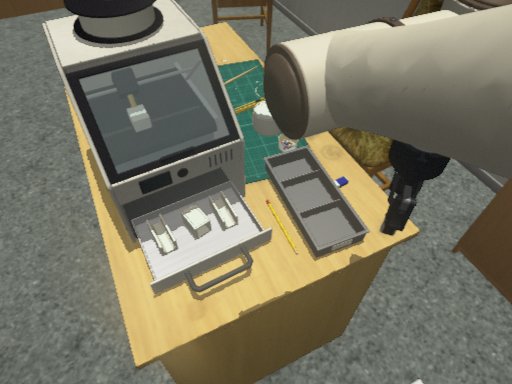

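View pics/t3.png

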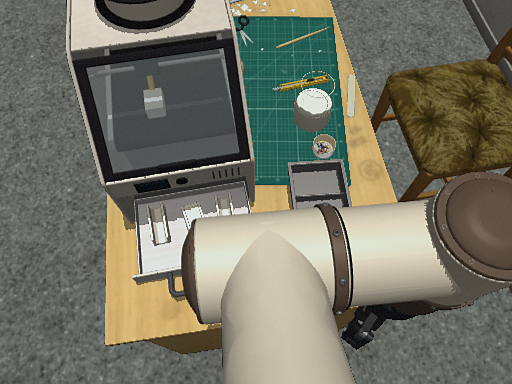

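The tray is out. In the scene view the prints are fully visible: a channel at (160,237), the tower at (197,221) and a channel at (224,212). The tote is clear too. Now I'll measure the prints.

Run:
```python
from h import *
d=pickle.load(open("scene3.pkl","rb"));W=cloud(d);x,y,z=W[...,0],W[...,1],W[...,2]
for n,(a,b,yl,yh) in {"right ch":(22,54,-20,52),"tower":(22,60,55,118),"left ch":(22,54,130,205)}.items():
    t=(z>a)&(z<b)&(x>535)&(x<660)&(y>yl)&(y<yh)
    mm=t.astype(np.uint8);nc,l,s,c=cv2.connectedComponentsWithStats(mm)
    k=[i for i in range(1,nc) if s[i,4]>25]
    q=W[np.isin(l,k)]
    q2=q[q[:,2]>a+18]
    print(n,len(q),rect(q[:,:2]),q.min(0).round(),q.max(0).round(),"upper",rect(q2[:,:2]),np.percentile(q2[:,2],[50,98]))
t=(z>155)&(z<195)&(x>600)&(x<680);
P=W[t];f=np.polyfit(P[:,1],P[:,0],1);print("face",f,np.median(P[:,0]-P[:,1]*f[0]-f[1]))
# tray panel top
t=(z>49)&(z<58)&(x>490)&(x<520)&(y>-60)&(y<240);P=W[t];print("panel",np.polyfit(P[:,1],P[:,0],1))
t=(z>34)&(z<48)&(x>440)&(x<472)&(y>0)&(y<170);P=W[t];print("bar",np.polyfit(P[:,1],P[:,0],1),P[:,1].min(),P[:,1].max())
# tote
t=(z>36)&(z<48)&(x>400)&(x<740)&(y<-110)&(y>-280)
mm=t.astype(np.uint8);nc,l,s,c=cv2.connectedComponentsWithStats(mm);k=np.argmax(s[1:,4])+1;print("tote",rect(W[l==k][:,:2]))
t=(z>26)&(z<36)&(x>440)&(x<700)&(y<-140)&(y>-240);P=W[t]
print("cross", np.histogram(P[:,0],bins=np.arange(440,700,8)))
crop(d,"pics/s3c.png",120,175,275,295,5)
```

```text
right ch 362 ((619.7147216796875, 19.831552505493164), (81.52821350097656, 37.00465774536133), 1.9744306802749634) [579.   1.  22.] [660.  40.  51.] upper ((619.9140625, 19.633777618408203), (80.88339233398438, 36.83136749267578), 1.48426353931427) [46.99951346 50.01721435]
tower 527 ((616.6368408203125, 87.20491790771484), (60.8773193359375, 41.83534622192383), 12.832663536071777) [583.  62.  22.] [649. 113.  57.] upper ((616.8682861328125, 86.9832763671875), (60.75331115722656, 41.81199264526367), 12.18093490600586) [53.71899881 56.25562793]
left ch 360 ((618.8861083984375, 167.02139282226562), (84.26496124267578, 36.906578063964844), 5.916416168212891) [575. 145.  22.] [660. 189.  51.] upper ((618.9425048828125, 166.99256896972656), (84.24818420410156, 36.8016242980957), 6.063553333282471) [47.57677033 50.41518439]
face [-4.92513844e-02  6.41834110e+02] 0.3319995118704355
panel [-4.54424861e-02  5.12809894e+02]
bar [-2.35533838e-02  4.63297812e+02] 16.80635036903275 151.23403723291162
tote ((572.6102294921875, -191.22402954101562), (131.4663848876953, 297.3021545410156), 85.9365005493164)
cross (array([ 3,  2,  0,  0,  0,  0,  0,  0,  0,  0,  0, 67, 10,  0,  0,  0,  0,
        0,  0,  0,  0,  0,  0,  1, 72,  5,  0,  0,  0,  0,  0,  0]), array([440, 448, 456, 464, 472, 480, 488, 496, 504, 512, 520, 528, 536,
       544, 552, 560, 568, 576, 584, 592, 600, 608, 616, 624, 632, 640,
       648, 656, 664, 672, 680, 688, 696]))
```

View pics/s3c.png

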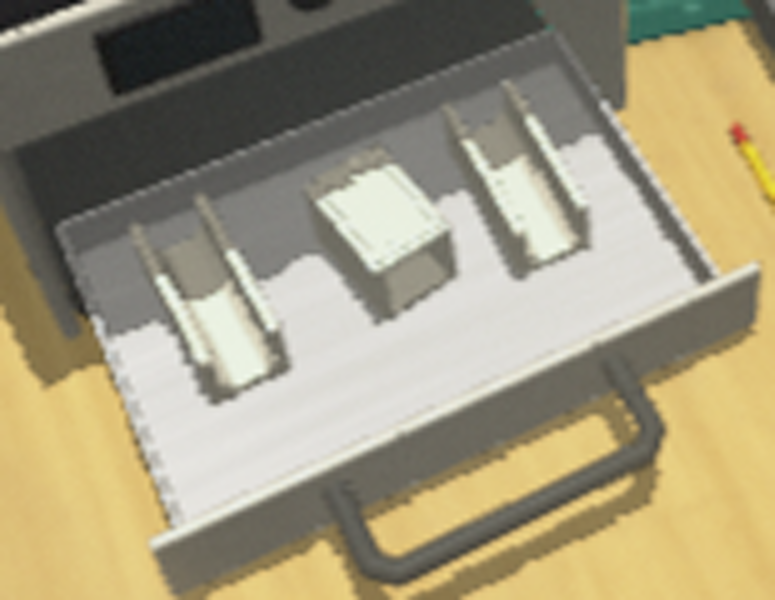

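>>> apply_moves(plan=[-0.31, 0.17, 0.265, -0.03, -36, -0.31, 0.17, 0.265, -0.03, -36, -0.31, 0.17, 0.265, -0.03, -36, -0.31, 0.17, 0.265, -0.03, -36, -0.31, 0.17, 0.265, -0.03, -36, -0.31, 0.17, 0.265, -0.03, -36, -0.31, 0.17, 0.265, -0.03, -36, -0.31, 0.17, 0.265, -0.03, -36])

```text
clock: 6.88
position: [526.0, 89.8, 191.9]
ee_rot: [-0.058, 0.998, -0.0, -0.001]
contact_force: [1.6, -0.7, 0.7]
gripper_width: 56.2
```

>>> apply_moves(plan=[-0.31, 0.025, 0.04, -0.04, 0, -0.31, 0.05, 0.076, -0.08, 0, -0.31, 0.05, 0.076, -0.093, 0, -0.31, 0.05, 0.076, -0.093, 0, -0.31, 0.05, 0.076, -0.093, 0, -0.31, 0.05, 0.076, -0.093, 0])

```text
clock: 7.38
position: [575.5, 162.9, 99.4]
ee_rot: [-0.057, 0.998, -0.0, -0.001]
contact_force: [0.1, -0.4, 0.8]
gripper_width: 55.8
```

Run:
```python
from h import *
s=arm.read_state();print(s["position"],s["joints"],s["ee_rot"],s["contact_force"],s["gripper_width"])
for n in("scene","top"):
  d=grab(n,4);crop(d,f"pics/{n}4.png",100,140,260,260,4)
```

```text
[575.48107935 162.91463962  99.38795565] [ 5.46439108e-01  4.62444963e-01 -2.29452681e-01  2.46685359e-04
 -8.80617679e-01 -2.00237234e+00] [-5.74784418e-02  9.98346373e-01 -4.87655606e-04 -7.14116305e-04] [ 0.14459683 -0.38164539  0.83300987] 55.81145317313959
```

View pics/scene4.png

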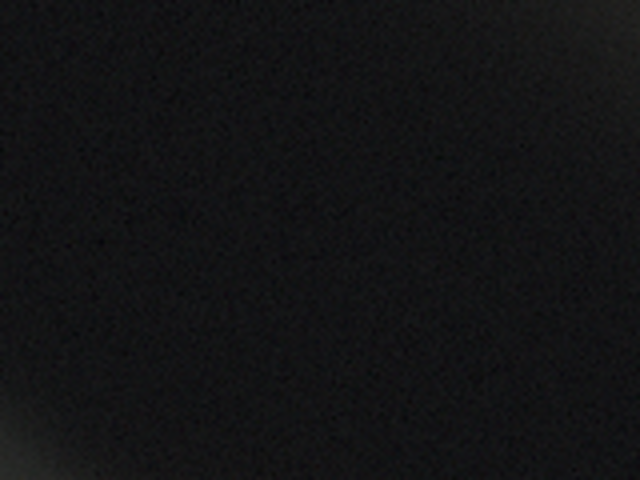

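View pics/top4.png

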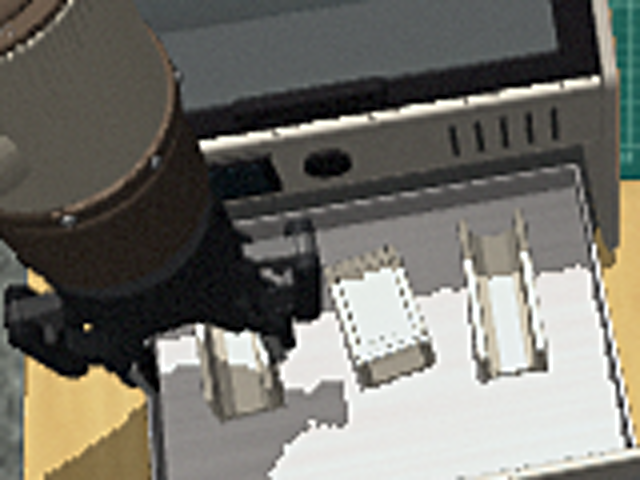

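>>> apply_moves(plan=[-0.31, 0.002, 0, -0.03, 0, -0.31, 0.006, 0, -0.055, 0, -0.31, 0.009, 0, -0.072, 0, -0.31, 0.009, 0, -0.081, 0, -0.31, 0.009, 0, -0.081, 0, -0.31, 0.009, 0, -0.081, 0])

```text
clock: 7.98
position: [585.8, 161.7, 20.2]
ee_rot: [-0.056, 0.998, 0.0, 0.001]
contact_force: [0.3, -0.1, 0.3]
gripper_width: 56.0
```

>>> apply_moves(plan=[1, 0, 0, 0, 0, 1, 0, 0, 0, 0, 1, 0, 0, 0, 0, 1, 0, 0, 0, 0, 1, 0, 0, 0, 0])

```text
clock: 8.4
position: [586.5, 162.5, 21.0]
ee_rot: [-0.056, 0.998, 0.001, 0.002]
contact_force: [-1.0, 0.0, 6.6]
gripper_width: 34.8
```

>>> apply_moves(plan=[1, -0.004, 0, 0.002, 0, 1, -0.012, 0, 0.003, 0, 1, -0.02, 0, 0.003, 0, 1, -0.028, 0, 0.003, 0, 1, -0.036, 0, 0.003, 0, 1, -0.042, 0, 0.003, 0, 1, -0.044, 0, 0.002, 0, 1, -0.044, 0, 0.001, 0])

```text
clock: 9.07
position: [541.2, 161.8, 21.0]
ee_rot: [-0.057, 0.998, -0.0, 0.0]
contact_force: [-1.2, -3.7, 12.1]
gripper_width: 35.3
```

>>> apply_moves(plan=[-0.31, 0, 0, 0.001, 0, -0.31, 0, 0, 0.001, 0, -0.31, 0, 0, 0.001, 0, -0.31, 0.008, 0.001, 0.001, 0, -0.31, 0.02, 0.002, 0.001, 0, -0.31, 0.03, 0.003, 0.001, 0, -0.31, 0.03, 0.003, 0.001, 0, -0.31, 0.03, 0.003, 0.001, 0])

```text
clock: 9.73
position: [571.6, 164.8, 20.2]
ee_rot: [-0.056, 0.998, -0.0, -0.0]
contact_force: [0.0, -0.5, 0.2]
gripper_width: 56.0
```

Run:
```python
from h import *
s=arm.read_state();print(s["position"],s["contact_force"],s["gripper_width"])
d=grab("top",5);crop(d,f"pics/top5.png",100,140,260,260,4)
```

```text
[571.61532508 164.81474546  20.23054421] [ 0.02709524 -0.48466969  0.15241384] 56.01033218990431
```

View pics/top5.png

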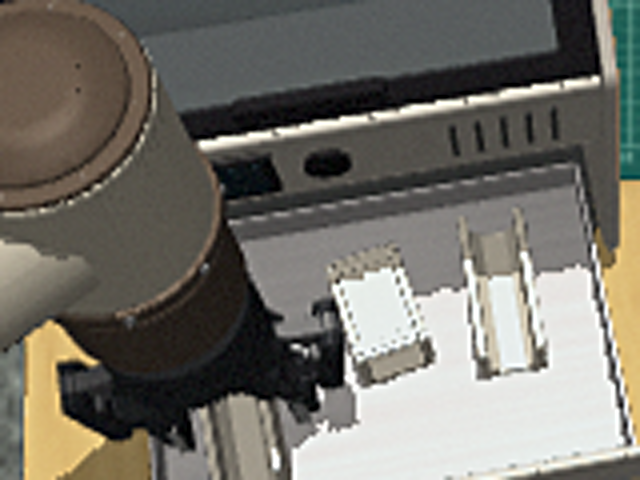

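>>> apply_moves(plan=[1, 0.002, 0, 0.002, 0, 1, 0.002, 0, 0.002, 0, 1, 0.002, 0, 0.002, 0, 1, 0.002, 0, 0.002, 0, 1, 0.002, 0, 0.002, 0])

```text
clock: 10.2
position: [573.5, 165.1, 23.3]
ee_rot: [-0.056, 0.998, 0.0, 0.0]
contact_force: [0.1, 0.4, 3.9]
gripper_width: 35.0
```

>>> apply_moves(plan=[1, 0, 0, 0.01, 0, 1, 0, 0, 0.03, 0, 1, -0.01, 0, 0.055, 0, 1, -0.02, 0, 0.08, 0, 1, -0.02, 0, 0.1, 0, 1, -0.02, 0, 0.11, 0])

```text
clock: 10.7
position: [553.8, 165.3, 136.1]
ee_rot: [-0.056, 0.998, 0.001, 0.002]
contact_force: [1.0, 0.3, -1.5]
gripper_width: 34.6
```

>>> apply_moves(plan=[1, 0.025, -0.29, 0, -10.5, 1, 0.025, -0.29, 0, -10.5, 1, 0.025, -0.29, 0, -10.5, 1, 0.025, -0.29, 0, -10.5, 1, 0.025, -0.29, 0, -10.5, 1, 0.025, -0.29, 0, -10.5, 1, 0.025, -0.29, 0, -10.5, 1, 0.025, -0.29, 0, -10.5])

```text
clock: 11.37
position: [577.7, -131.3, 131.9]
ee_rot: [0.039, 0.999, -0.0, -0.001]
contact_force: [0.3, 1.3, -0.2]
gripper_width: 34.8
```

>>> apply_moves(plan=[1, 0.004, -0.04, 0, 0, 1, 0.006, -0.068, -0.03, 0, 1, 0.006, -0.068, -0.055, 0, 1, 0.006, -0.068, -0.055, 0, 1, 0.006, -0.068, -0.055, 0])

```text
clock: 11.78
position: [582.9, -193.3, 76.1]
ee_rot: [0.036, 0.999, 0.0, -0.002]
contact_force: [-0.3, -0.8, 1.3]
gripper_width: 35.0
```

Run:
```python
from h import *
s=arm.read_state();print(s["position"],s["ee_rot"],s["contact_force"],s["gripper_width"])
d=grab("top",6);cv2.imwrite("pics/top6.png",d["color"][:,:,::-1])
d=grab("scene",6);cv2.imwrite("pics/scene6.png",d["color"][:,:,::-1])
```

```text
[ 582.87894224 -193.32969515   76.07057836] [ 3.58744522e-02  9.99353368e-01  5.59240340e-05 -2.42210336e-03] [-0.27146254 -0.75927352  1.31049848] 34.955632703886664
```

View pics/top6.png

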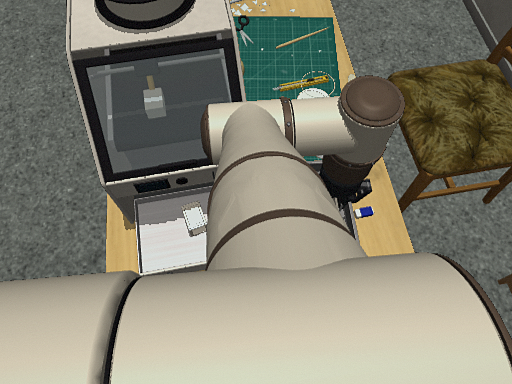

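View pics/scene6.png

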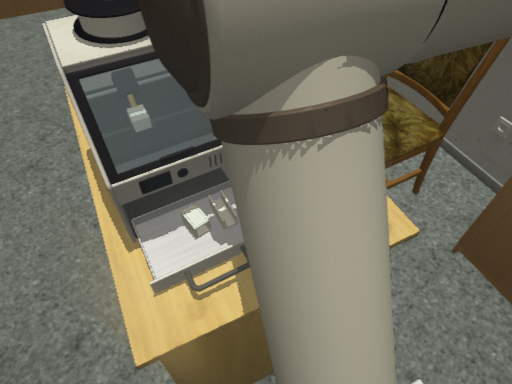

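>>> apply_moves(plan=[1, 0.001, 0, -0.02, 0, 1, 0.001, 0, -0.035, 0, 1, 0.001, 0, -0.047, 0, 1, 0.001, 0, -0.054, 0, 1, 0.001, 0, -0.058, 0, 1, 0.001, 0, -0.06, 0, 1, 0.001, 0, -0.061, 0, 1, 0.001, 0, -0.061, 0])

```text
clock: 12.55
position: [585.7, -193.1, 17.3]
ee_rot: [0.035, 0.999, -0.0, 0.001]
contact_force: [-0.2, -0.4, -0.9]
gripper_width: 34.9
```

>>> apply_moves(plan=[1, -0.001, 0, -0.001, 0, 1, -0.001, 0, -0.002, 0, 1, -0.001, 0, -0.003, 0, 1, -0.001, 0, -0.004, 0, 1, -0.001, 0, -0.004, 0])

```text
clock: 12.97
position: [584.4, -193.2, 13.3]
ee_rot: [0.035, 0.999, -0.0, 0.0]
contact_force: [-0.3, 0.4, 2.7]
gripper_width: 34.7
```

>>> apply_moves(plan=[-0.31, 0, 0, 0, 0, -0.31, 0, 0, 0, 0, -0.31, 0, 0, 0, 0, -0.31, 0, 0, 0.015, 0, -0.31, 0, 0, 0.045, 0, -0.31, 0, 0, 0.08, 0, -0.31, 0, 0, 0.12, 0])

```text
clock: 13.55
position: [583.0, -193.0, 132.3]
ee_rot: [0.036, 0.999, 0.0, -0.002]
contact_force: [0.5, -0.1, -0.1]
gripper_width: 55.9
```

>>> apply_moves(plan=[-0.12, -0.01, 0.17, 0.04, 6, -0.12, -0.01, 0.17, 0.04, 6, -0.12, -0.01, 0.17, 0.04, 6, -0.12, -0.01, 0.17, 0.04, 6, -0.12, -0.01, 0.17, 0.04, 6, -0.12, -0.01, 0.17, 0.04, 6])

```text
clock: 14.05
position: [574.7, -20.3, 173.9]
ee_rot: [-0.019, 1.0, 0.0, 0.001]
contact_force: [0.5, -0.5, 0.0]
gripper_width: 47.8
```

Run:
```python
from h import *
s=arm.read_state();print(s["position"],s["ee_rot"],s["contact_force"],s["gripper_width"])
d=grab("top",7);cv2.imwrite("pics/top7.png",d["color"][:,:,::-1])
d=grab("scene",7);cv2.imwrite("pics/scene7.png",d["color"][:,:,::-1])
```

```text
[574.72602024 -20.33223213 173.93027762] [-1.90647261e-02  9.99817423e-01  3.04469243e-04  1.25081079e-03] [ 0.50829019 -0.48295661  0.02688804] 47.794347755593115
```

View pics/top7.png

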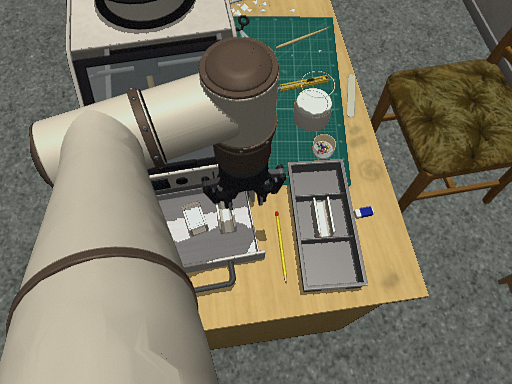

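View pics/scene7.png

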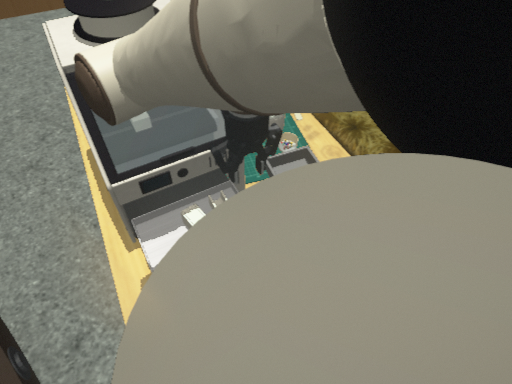

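>>> apply_moves(plan=[-0.12, 0.003, 0.03, -0.02, 0, -0.12, 0.006, 0.037, -0.05, 0, -0.12, 0.006, 0.037, -0.085, 0, -0.12, 0.006, 0.037, -0.1, 0, -0.12, 0.006, 0.037, -0.1, 0])

```text
clock: 14.57
position: [576.9, 11.7, 67.6]
ee_rot: [-0.015, 1.0, -0.001, -0.005]
contact_force: [-0.2, -0.9, 0.1]
gripper_width: 47.9
```

Run:
```python
from h import *
s=arm.read_state();print(s["position"],s["ee_rot"],s["contact_force"],s["gripper_width"])
d=grab("top",8);crop(d,"pics/top8.png",100,140,260,260,4)
```

```text
[576.88735087  11.70844355  67.64473843] [-0.01537606  0.99986734 -0.00107284 -0.00526618] [-0.15271625 -0.88148094  0.09264856] 47.925182805242294
```

View pics/top8.png

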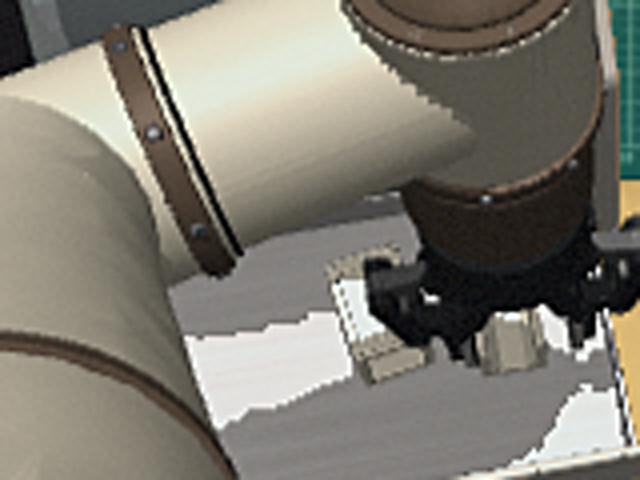

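Run:
```python
from h import *
s=arm.read_state()
for k in s: print(k,np.round(s[k],3))
d=pickle.load(open("top8.pkl","rb"));W=cloud(d)
cv2.imwrite("pics/top8f.png",d["color"][:,:,::-1])
for u,v in((250,140),(245,150),(235,175),(225,182),(200,150),(150,190),(180,165),(160,200),(130,160),(130,150),(110,165)): print(u,v,W[v,u].round())
```

```text
clock 14.617
joints [ 0.3    0.473 -0.303  0.    -0.8   -1.84 ]
joint_vel [ 0.004 -0.049  0.055  0.021 -0.006  0.001]
joint_efforts [ 1.7600e-01 -3.7645e+01  1.3606e+01  2.9690e+00  2.2000e-02  1.0000e-03]
position [578.847  12.043  70.295]
ee_rot [-0.016  1.    -0.001 -0.003]
contact_force [ 0.102  0.9   -0.124]
wrist_torque [ 0.033 -0.015  0.008]
gripper_width 47.957
250 140 [671. -46. 231.]
245 150 [555. -24. 386.]
235 175 [541.  -7. 346.]
225 182 [536.   8. 338.]
200 150 [544.  33. 417.]
150 190 [513. 102. 388.]
180 165 [539.  62. 396.]
160 200 [511.  96. 359.]
130 160 [547. 121. 409.]
130 150 [562. 121. 409.]
110 165 [546. 147. 405.]
```

View pics/top8f.png

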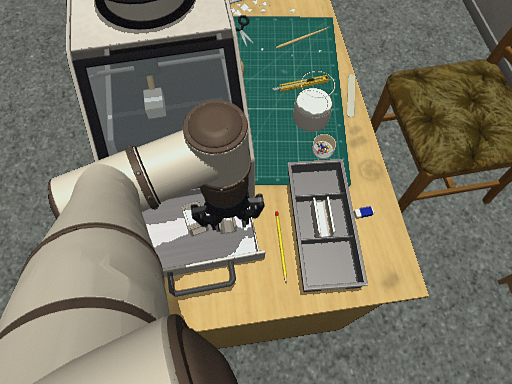

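>>> apply_moves(plan=[-0.12, 0.001, 0.004, 0, 0, -0.12, 0.001, 0.004, 0, 0, -0.12, 0.001, 0.004, 0, 0])

```text
clock: 14.87
position: [582.5, 17.9, 74.5]
ee_rot: [-0.017, 1.0, 0.0, 0.002]
contact_force: [0.2, 0.7, 0.3]
gripper_width: 48.2
```

>>> apply_moves(plan=[-0.12, -0.001, -0.001, -0.02, 0, -0.12, -0.001, -0.001, -0.035, 0, -0.12, -0.001, -0.001, -0.046, 0, -0.12, -0.001, -0.001, -0.053, 0, -0.12, -0.001, -0.001, -0.053, 0, -0.12, -0.001, -0.001, -0.053, 0])

```text
clock: 15.37
position: [580.7, 16.9, 20.1]
ee_rot: [-0.017, 1.0, -0.0, 0.0]
contact_force: [0.0, -0.4, -0.2]
gripper_width: 48.0
```

>>> apply_moves(plan=[1, 0, 0, 0, 0, 1, 0, 0, 0, 0, 1, 0, 0, 0, 0, 1, 0, 0, 0, 0])

```text
clock: 15.7
position: [581.2, 17.1, 20.9]
ee_rot: [-0.017, 1.0, 0.0, 0.001]
contact_force: [-0.7, 0.0, 5.3]
gripper_width: 35.4
```

>>> apply_moves(plan=[1, -0.004, 0, 0.003, 0, 1, -0.012, 0, 0.003, 0, 1, -0.02, 0, 0.003, 0, 1, -0.028, 0, 0.003, 0, 1, -0.036, 0, 0.003, 0, 1, -0.043, 0, 0.003, 0, 1, -0.046, 0, 0.002, 0, 1, -0.046, 0, 0.001, 0])

```text
clock: 16.37
position: [533.2, 16.8, 20.9]
ee_rot: [-0.017, 1.0, -0.0, -0.0]
contact_force: [-3.5, 0.6, 11.3]
gripper_width: 34.6
```

>>> apply_moves(plan=[-0.2, 0, 0, 0.001, 0, -0.2, 0, 0, 0.001, 0, -0.2, 0, 0, 0.001, 0, -0.2, 0.008, 0, 0.001, 0, -0.2, 0.02, 0.001, 0.001, 0, -0.2, 0.036, 0.001, 0.001, 0, -0.2, 0.036, 0.001, 0.001, 0, -0.2, 0.036, 0.001, 0.001, 0])

```text
clock: 17.03
position: [571.2, 17.9, 21.4]
ee_rot: [-0.016, 1.0, 0.0, 0.0]
contact_force: [-0.1, 0.0, -0.1]
gripper_width: 51.2
```

Run:
```python
from h import *
s=arm.read_state();print(s["position"],s["contact_force"],s["gripper_width"])
d=grab("top",9);crop(d,f"pics/top9.png",100,140,260,280,4)
```

```text
[571.19311988  17.85026507  21.40828813] [-0.09914187  0.02689353 -0.08747487] 51.182205875642204
```

View pics/top9.png

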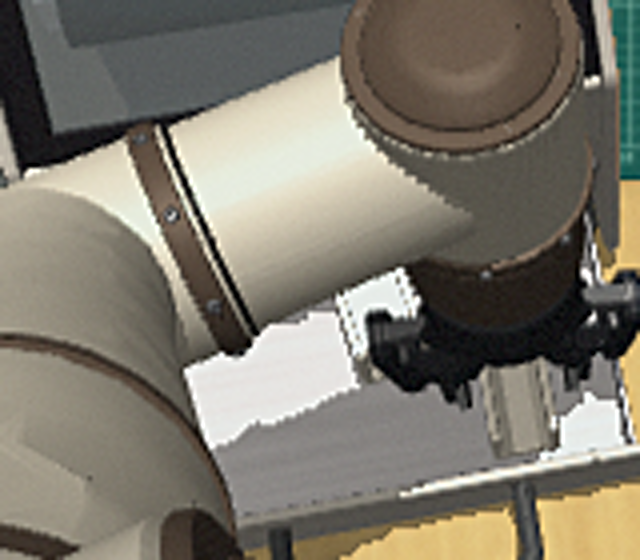

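Run:
```python
from h import *
d=pickle.load(open("top9.pkl","rb"));W=cloud(d);x,y,z=W[...,0],W[...,1],W[...,2]
t=(z>30)&(z<54)&(x>518)&(x<560)&(y>-15)&(y<50)
P=W[t];print(len(P),P.min(0),P.max(0),np.percentile(P[:,0],[2,5]))
d=pickle.load(open("scene3.pkl","rb"));W=cloud(d);x,y,z=W[...,0],W[...,1],W[...,2]
t=(z>24)&(z<54)&(x>550)&(x<690)&(y>-15)&(y<50)
P=W[t];print(len(P),P.min(0),P.max(0),np.percentile(P[:,0],[2,5,98]),rect(P[:,:2]))
d=pickle.load(open("top7.pkl","rb"));W=cloud(d);x,y,z=W[...,0],W[...,1],W[...,2]
t=(z>28)&(z<54)&(x>542)&(x<628)&(y>-240)&(y<-145)
P=W[t];print("placed",rect(P[:,:2]),np.percentile(P[:,2],[5,50,98]))
```

```text
93 [531.2817768  -14.01902583  30.98851443] [559.77597176  47.54865199  53.85137305] [531.78651045 532.5776532 ]
427 [579.03630185 -11.31451682  24.00202765] [689.92363079  49.7738979   51.27332491] [579.99261118 581.27283346 689.54722925] ((634.5902709960938, 18.5733585357666), (110.68318176269531, 61.12779235839844), 0.7035948038101196)
placed ((583.9890747070312, -194.4967498779297), (37.033992767333984, 84.55853271484375), 85.76325988769531) [29.06988606 36.32203679 39.7844644 ]
```

>>> apply_moves(plan=[1, 0.001, 0, 0.001, 0, 1, 0.001, 0, 0.001, 0, 1, 0.001, 0, 0.001, 0, 1, 0.001, 0, 0.001, 0, 1, 0.001, 0, 0.001, 0])

```text
clock: 17.5
position: [571.0, 17.9, 22.9]
ee_rot: [-0.017, 1.0, 0.0, -0.0]
contact_force: [-1.4, 0.1, 1.1]
gripper_width: 34.6
```

>>> apply_moves(plan=[1, 0, 0, 0.01, 0, 1, 0, 0, 0.03, 0, 1, -0.01, 0, 0.055, 0, 1, -0.02, 0, 0.08, 0, 1, -0.02, 0, 0.1, 0, 1, -0.02, 0, 0.11, 0])

```text
clock: 18.0
position: [552.2, 18.1, 136.4]
ee_rot: [-0.017, 1.0, 0.0, 0.003]
contact_force: [0.0, 0.9, -0.7]
gripper_width: 34.9
```

>>> apply_moves(plan=[1, -0.073, -0.204, 0, -6, 1, -0.073, -0.204, 0, -6, 1, -0.073, -0.204, 0, -6, 1, -0.073, -0.204, 0, -6, 1, -0.073, -0.204, 0, -6, 1, -0.073, -0.204, -0.03, -6, 1, -0.073, -0.204, -0.06, -6, 1, -0.073, -0.204, -0.06, -6])

```text
clock: 18.67
position: [473.5, -186.6, 67.9]
ee_rot: [0.038, 0.999, 0.001, -0.006]
contact_force: [0.0, 0.4, -1.0]
gripper_width: 34.8
```

>>> apply_moves(plan=[1, 0, 0, -0.015, 0, 1, 0, 0, -0.03, 0, 1, 0, 0, -0.03, 0, 1, 0, 0, -0.03, 0])

```text
clock: 19.0
position: [478.6, -185.8, 43.2]
ee_rot: [0.035, 0.999, -0.0, -0.0]
contact_force: [0.0, 0.4, -1.3]
gripper_width: 34.9
```

>>> apply_moves(plan=[1, 0.002, 0, -0.01, 0, 1, 0.002, 0, -0.018, 0, 1, 0.002, 0, -0.024, 0, 1, 0.002, 0, -0.027, 0, 1, 0.002, 0, -0.029, 0, 1, 0.002, 0, -0.03, 0, 1, 0.002, 0, -0.031, 0, 1, 0.002, 0, -0.031, 0])

```text
clock: 19.67
position: [480.1, -186.1, 12.9]
ee_rot: [0.035, 0.999, -0.0, -0.0]
contact_force: [-2.6, 1.3, 7.4]
gripper_width: 34.9
```

>>> apply_moves(plan=[-0.31, 0, 0, 0, 0, -0.31, 0, 0, 0, 0, -0.31, 0, 0, 0, 0, -0.31, 0, 0, 0.015, 0, -0.31, 0, 0, 0.045, 0, -0.31, 0, 0, 0.08, 0, -0.31, 0, 0, 0.12, 0])

```text
clock: 20.25
position: [479.0, -186.0, 131.7]
ee_rot: [0.036, 0.999, 0.0, -0.002]
contact_force: [0.6, -0.4, 0.2]
gripper_width: 55.8
```

>>> apply_moves(plan=[-0.4, 0.095, 0.264, 0, 16.5, -0.4, 0.095, 0.264, 0, 16.5, -0.4, 0.095, 0.264, 0, 16.5, -0.4, 0.095, 0.264, 0, 16.5, -0.4, 0.095, 0.264, 0, 16.5, -0.4, 0.095, 0.264, 0, 16.5, -0.4, 0.095, 0.264, 0, 16.5, -0.4, 0.095, 0.264, 0, 16.5])

```text
clock: 20.92
position: [577.6, 82.9, 131.5]
ee_rot: [-0.111, 0.994, 0.0, 0.001]
contact_force: [-0.2, -0.6, 0.2]
gripper_width: 59.9
```

>>> apply_moves(plan=[-0.4, 0, 0, -0.03, 0, -0.4, 0, 0, -0.05, 0, -0.4, 0, 0, -0.05, 0])

```text
clock: 21.17
position: [572.0, 77.0, 77.3]
ee_rot: [-0.108, 0.994, -0.001, -0.005]
contact_force: [-1.1, -0.3, -0.8]
gripper_width: 59.8
```

Run:
```python
from h import *
s=arm.read_state();print(s["position"],s["ee_rot"],s["contact_force"],s["gripper_width"])
d=grab("top",10);cv2.imwrite("pics/top10.png",d["color"][:,:,::-1])
W=cloud(d);x,y,z=W[...,0],W[...,1],W[...,2]
t=(z>24)&(z<54)&(x>438)&(x<526)&(y>-235)&(y<-140)
P=W[t];print("placed",rect(P[:,:2]),np.percentile(P[:,2],[5,50,98]))
```

```text
[571.95518556  76.9922751   77.25869277] [-1.07793481e-01  9.94162009e-01 -7.69033077e-04 -4.67687771e-03] [-1.13465259 -0.25340973 -0.7988282 ] 59.81293405625955
placed ((483.9792785644531, -187.51634216308594), (37.5003776550293, 83.82017517089844), 86.54383850097656) [26.06214366 36.2370177  39.96493796]
```

View pics/top10.png

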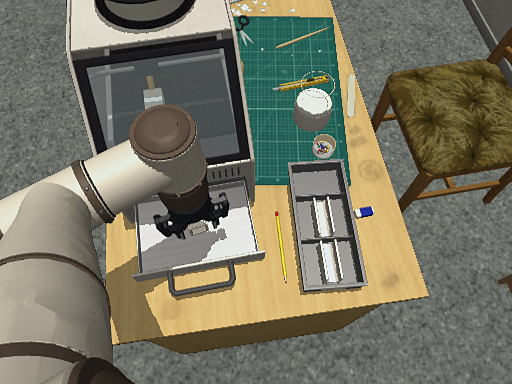

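Both channels lie flat in their bays, at about (322,215) and (329,260). Next is the tower.

>>> apply_moves(plan=[-0.4, 0.005, 0.001, 0, 0, -0.4, 0.01, 0.001, 0, 0, -0.4, 0.01, 0.001, 0, 0, -0.4, 0.01, 0.001, 0, 0])

```text
clock: 21.55
position: [586.4, 78.9, 83.0]
ee_rot: [-0.108, 0.994, 0.0, 0.001]
contact_force: [0.5, 0.6, 0.0]
gripper_width: 60.1
```

>>> apply_moves(plan=[-0.4, 0, 0.001, -0.02, 0, -0.4, 0, 0.001, -0.035, 0, -0.4, 0, 0.001, -0.05, 0, -0.4, 0, 0.001, -0.06, 0, -0.4, 0, 0.001, -0.06, 0, -0.4, 0, 0.001, -0.06, 0])

```text
clock: 22.05
position: [585.4, 79.7, 21.9]
ee_rot: [-0.108, 0.994, -0.0, -0.0]
contact_force: [0.3, -0.0, 0.2]
gripper_width: 60.1
```

>>> apply_moves(plan=[1, 0, 0, 0, 0, 1, 0, 0, 0, 0, 1, 0, 0, 0, 0, 1, 0, 0, 0, 0])

```text
clock: 22.38
position: [586.3, 80.2, 23.2]
ee_rot: [-0.108, 0.994, 0.0, 0.001]
contact_force: [-1.3, 0.6, 4.6]
gripper_width: 38.6
```

Gripped at 38.6 mm. I'll drag it forward, then regrip at its centre.

>>> apply_moves(plan=[1, -0.004, 0, 0.002, 0, 1, -0.01, 0, 0.002, 0, 1, -0.017, 0, 0.002, 0, 1, -0.024, 0, 0.002, 0, 1, -0.031, 0, 0.002, 0, 1, -0.036, 0, 0.002, 0, 1, -0.04, 0, 0.001, 0, 1, -0.04, 0, 0, 0])

```text
clock: 23.05
position: [545.4, 80.0, 23.1]
ee_rot: [-0.109, 0.994, -0.0, 0.001]
contact_force: [-2.0, -0.9, 12.7]
gripper_width: 39.1
```

>>> apply_moves(plan=[-0.4, 0, 0, 0.001, 0, -0.4, 0, 0, 0.001, 0, -0.4, 0, 0, 0.001, 0, -0.4, 0.008, 0.002, 0.001, 0, -0.4, 0.018, 0.004, 0.001, 0, -0.4, 0.028, 0.006, 0.001, 0, -0.4, 0.029, 0.006, 0.001, 0, -0.4, 0.029, 0.006, 0.001, 0])

```text
clock: 23.72
position: [574.8, 86.0, 22.3]
ee_rot: [-0.108, 0.994, 0.0, -0.0]
contact_force: [-1.2, -0.3, 1.1]
gripper_width: 59.8
```

Run:
```python
from h import *
s=arm.read_state();print(s["position"],s["contact_force"],s["gripper_width"])
d=grab("top",11);crop(d,f"pics/top11.png",100,140,260,280,4)
W=cloud(d);x,y,z=W[...,0],W[...,1],W[...,2]
t=(z>24)&(z<60)&(x>525)&(x<565)&(y>40)&(y<120)
P=W[t];print(len(P),rect(P[:,:2]),P.min(0),P.max(0))
```

```text
[574.78602731  85.95500318  22.28546376] [-1.20089204 -0.30037979  1.13233124] 59.83001174136478
210 ((554.0493774414062, 89.79007720947266), (21.67959976196289, 59.733436584472656), 0.46349620819091797) [543.15731184  59.93476363  24.96553071] [564.96936503 119.69794738  59.21814215]
```

View pics/top11.png

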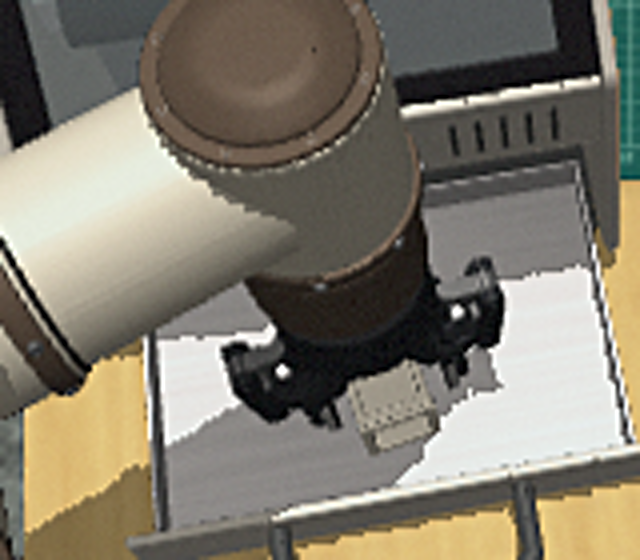

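>>> apply_moves(plan=[1, 0.001, 0, 0.001, 0, 1, 0.001, 0, 0.001, 0, 1, 0.001, 0, 0.001, 0, 1, 0.001, 0, 0.001, 0, 1, 0.001, 0, 0.001, 0])

```text
clock: 24.18
position: [575.2, 85.9, 24.0]
ee_rot: [-0.108, 0.994, 0.0, 0.0]
contact_force: [-0.1, -0.1, 1.3]
gripper_width: 39.0
```

>>> apply_moves(plan=[1, 0, 0, 0.01, 0, 1, 0, 0, 0.03, 0, 1, -0.01, 0, 0.055, 0, 1, -0.02, 0, 0.08, 0, 1, -0.02, 0, 0.1, 0, 1, -0.02, 0, 0.11, 0])

```text
clock: 24.68
position: [556.1, 86.2, 137.3]
ee_rot: [-0.109, 0.994, 0.001, 0.002]
contact_force: [1.0, 0.7, -0.5]
gripper_width: 38.9
```

The tower is held. Before I reach to the far bay, I'll check that the arm's offset wrist link clears the hood.

Run:
```python
from h import *
for tag,tcp in((6,(583,-193,76)),(8,(578,12,70)),(11,(574.8,86,22)),(9,(571,18,21.4))):
  for n in("top","scene"):
    try:d=pickle.load(open(f"{n}{tag}.pkl","rb"))
    except: continue
    W=cloud(d)-np.array(tcp)
    x,y,z=W[...,0],W[...,1],W[...,2]
    # link: y offset 60..200 from tcp, z offset 150..450, x within +-120
    for a,b in((60,110),(110,160),(160,230)):
        m=(y>a)&(y<b)&(z>200)&(z<450)&(abs(x)<110)
        P=W[m]
        if len(P): print(n,tag,a,b,len(P),"x",P[:,0].min().round(),P[:,0].max().round(),"z",P[:,2].min().round(),P[:,2].max().round())
d=pickle.load(open("top0.pkl","rb"));W=cloud(d)
for u,v in((313,100),(313,125),(323,140),(323,150),(345,95),(170,20)): print(u,v,W[v,u].round())
x,y,z=W[...,0],W[...,1],W[...,2]
# hood profile at y in -45..10
for zz in range(160,440,20):
    m=(abs(z-zz)<8)&(y>-48)&(y<30)&(x>600)&(x<1000)
    if m.sum()>3: print(zz,np.percentile(x[m],[5,50]).round(),m.sum())
```

```text
top 6 60 110 2051 x -37.0 46.0 z 278.0 343.0
top 6 110 160 1297 x -109.0 41.0 z 321.0 450.0
top 6 160 230 2404 x -110.0 43.0 z 279.0 450.0
top 8 60 110 2832 x -110.0 14.0 z 269.0 413.0
top 8 110 160 1480 x -110.0 6.0 z 279.0 420.0
top 8 160 230 1069 x -88.0 -16.0 z 311.0 375.0
top 11 60 110 3206 x -110.0 110.0 z 200.0 419.0
top 11 110 160 1356 x -110.0 110.0 z 200.0 420.0
top 11 160 230 512 x -94.0 -39.0 z 322.0 347.0
top 9 60 110 3005 x -110.0 110.0 z 200.0 439.0
top 9 110 160 1676 x -110.0 110.0 z 200.0 443.0
top 9 160 230 1421 x -78.0 110.0 z 200.0 377.0
313 100 [ 870. -228.   67.]
313 125 [ 819. -222.   36.]
323 140 [ 791. -245.    7.]
323 150 [ 765. -240.    3.]
345 95 [ 925. -336.    0.]
170 20 [833.  63. 368.]
160 [639. 641.] 152
180 [639. 641.] 177
200 [639. 642.] 352
220 [647. 656.] 576
240 [670. 679.] 569
260 [692. 700.] 595
280 [713. 722.] 601
300 [734. 743.] 624
320 [755. 764.] 640
340 [777. 785.] 630
360 [811. 842.] 1421
```

Gripped at its centre, the wrist link would come within a few mm of the sloping hood at the far bay. I'll set the tower back on the tray floor and regrip it nearer its front end.

>>> apply_moves(plan=[1, 0, 0, -0.035, 0, 1, 0, 0, -0.065, 0, 1, 0, 0, -0.09, 0, 1, 0, 0, -0.104, 0, 1, 0, 0, -0.109, 0, 1, 0, 0, -0.111, 0, 1, 0, 0, -0.112, 0, 1, 0, 0, -0.112, 0])

```text
clock: 25.35
position: [556.8, 85.3, 24.0]
ee_rot: [-0.109, 0.994, -0.001, 0.001]
contact_force: [-0.1, -4.6, 9.6]
gripper_width: 39.1
```

>>> apply_moves(plan=[-0.3, 0, 0, 0, 0, -0.3, 0, 0, 0.002, 0, -0.3, 0, 0, 0.004, 0, -0.3, -0.008, -0.002, 0.005, 0, -0.3, -0.016, -0.003, 0.005, 0, -0.3, -0.016, -0.003, 0.005, 0, -0.3, -0.016, -0.003, 0.005, 0])

```text
clock: 25.93
position: [538.4, 82.7, 26.7]
ee_rot: [-0.108, 0.994, -0.0, -0.0]
contact_force: [-0.5, -0.3, 0.7]
gripper_width: 55.7
```

>>> apply_moves(plan=[1, 0, 0, 0, 0, 1, 0, 0, 0, 0, 1, 0, 0, 0, 0, 1, 0, 0, 0, 0, 1, 0, 0, 0, 0])

```text
clock: 26.35
position: [539.9, 83.1, 27.1]
ee_rot: [-0.108, 0.994, 0.0, 0.001]
contact_force: [0.0, 0.5, 3.4]
gripper_width: 39.2
```

>>> apply_moves(plan=[1, 0, 0, 0.01, 0, 1, 0, 0, 0.03, 0, 1, 0, 0, 0.06, 0, 1, 0, 0, 0.09, 0, 1, 0, 0, 0.11, 0, 1, 0, -0.03, 0.11, 0, 1, 0, -0.06, 0.11, 0, 1, 0, -0.09, 0.11, 0])

```text
clock: 27.02
position: [538.8, -7.7, 137.5]
ee_rot: [-0.109, 0.994, 0.0, 0.0]
contact_force: [1.0, -0.7, -0.4]
gripper_width: 39.0
```

>>> apply_moves(plan=[1, 0, -0.191, 0, -16.4, 1, 0, -0.191, 0, -16.4, 1, 0, -0.191, 0, -16.4, 1, 0, -0.191, 0, -16.4, 1, 0.02, -0.191, 0, -16.4, 1, 0.05, -0.191, 0, -16.4, 1, 0.08, -0.191, 0, -16.4, 1, 0.1, -0.191, 0, -16.4])

```text
clock: 27.68
position: [640.7, -199.3, 136.6]
ee_rot: [0.036, 0.999, -0.0, 0.0]
contact_force: [1.2, -0.3, -0.3]
gripper_width: 39.0
```

>>> apply_moves(plan=[1, 0.01, 0, -0.01, 0, 1, 0.015, 0, -0.03, 0, 1, 0.015, 0, -0.05, 0, 1, 0.015, 0, -0.05, 0, 1, 0.015, 0, -0.05, 0])

```text
clock: 28.1
position: [652.4, -197.9, 84.9]
ee_rot: [0.035, 0.999, 0.0, -0.003]
contact_force: [0.5, 0.4, 0.5]
gripper_width: 38.9
```

Run:
```python
from h import *
s=arm.read_state();print(s["position"],s["joints"],s["joint_efforts"],s["ee_rot"],s["contact_force"],s["gripper_width"])
d=grab("top",12);cv2.imwrite("pics/top12.png",d["color"][:,:,::-1])
d=grab("scene",12);cv2.imwrite("pics/scene12.png",d["color"][:,:,::-1])
```

```text
[ 652.42025666 -197.87904416   84.91339176] [-5.79850810e-02  6.02054220e-01 -1.34436704e-02 -2.58121835e-04
 -9.60344683e-01 -1.58198229e+00] [ 2.21348635e-02 -4.60899711e+01  1.60152483e+01  3.51402886e+00
 -6.51279377e-03 -6.82606083e-05] [ 3.46527208e-02  9.99396224e-01  1.64569743e-04 -2.51995993e-03] [0.51591167 0.38372148 0.51069988] 38.87478422626345
```

View pics/top12.png

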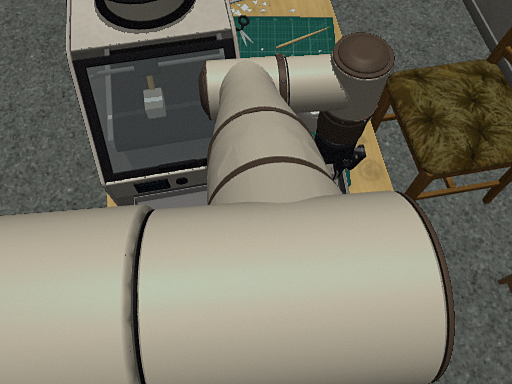

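View pics/scene12.png

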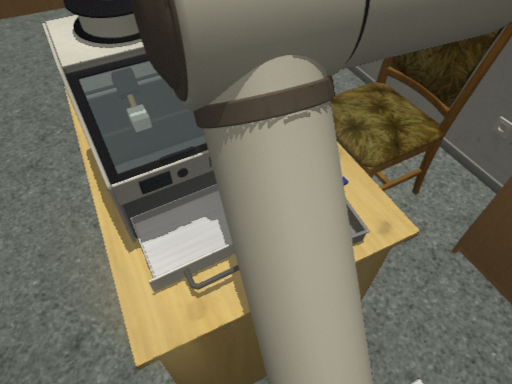

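>>> apply_moves(plan=[1, 0.001, 0, -0.015, 0, 1, 0.001, 0, -0.03, 0, 1, 0.001, 0, -0.042, 0, 1, 0.001, 0, -0.045, 0, 1, 0.001, 0, -0.045, 0])

```text
clock: 28.62
position: [654.8, -198.1, 41.4]
ee_rot: [0.035, 0.999, -0.0, -0.001]
contact_force: [0.0, -0.2, -1.6]
gripper_width: 39.3
```

>>> apply_moves(plan=[1, 0.001, 0, -0.008, 0, 1, 0.001, 0, -0.014, 0, 1, 0.001, 0, -0.019, 0, 1, 0.001, 0, -0.022, 0, 1, 0.001, 0, -0.024, 0, 1, 0.001, 0, -0.024, 0, 1, 0.001, 0, -0.024, 0])

```text
clock: 29.2
position: [656.5, -198.1, 17.8]
ee_rot: [0.035, 0.999, -0.0, 0.0]
contact_force: [-0.1, -0.0, -0.7]
gripper_width: 39.1
```

>>> apply_moves(plan=[1, 0, 0, -0.001, 0, 1, 0, 0, -0.0015, 0, 1, 0, 0, -0.0015, 0])

```text
clock: 29.45
position: [656.7, -198.2, 17.2]
ee_rot: [0.035, 0.999, -0.0, 0.001]
contact_force: [-1.2, 1.5, 4.0]
gripper_width: 38.9
```

>>> apply_moves(plan=[-0.31, 0, 0, 0, 0, -0.31, 0, 0, 0, 0, -0.31, 0, 0, 0, 0, -0.31, 0, 0, 0.015, 0, -0.31, 0, 0, 0.045, 0, -0.31, 0, 0, 0.08, 0, -0.31, -0.02, 0, 0.11, 0, -0.31, -0.05, 0, 0.12, 0])

```text
clock: 30.12
position: [610.4, -198.8, 141.1]
ee_rot: [0.034, 0.999, -0.001, 0.005]
contact_force: [0.9, -0.4, 1.8]
gripper_width: 56.0
```

>>> apply_moves(plan=[0, -0.15, 0.2, 0, 50, 0, -0.15, 0.2, 0, 50, 0, -0.15, 0.2, 0, 50, 0, -0.15, 0.2, 0, 50, 0, -0.15, 0.2, 0, 50, 0, -0.15, 0.2, 0, 50, 0, -0.15, 0.2, 0, 50, 0, -0.15, 0.2, 0, 50])

```text
clock: 30.78
position: [455.3, 3.5, 136.7]
ee_rot: [-0.394, 0.919, -0.0, 0.0]
contact_force: [0.8, -0.1, -0.3]
gripper_width: 42.8
```

Run:
```python
from h import *
s=arm.read_state();print(s["position"],s["ee_rot"],s["contact_force"],s["gripper_width"])
d=grab("top",13);cv2.imwrite("pics/top13.png",d["color"][:,:,::-1])
W=cloud(d);x,y,z=W[...,0],W[...,1],W[...,2]
t=(z>24)&(z<54)&(x>641)&(x<708)&(y>-245)&(y<-155)
P=W[t];print("tower",len(P),rect(P[:,:2]),np.percentile(P[:,2],[5,50,98]))
```

```text
[455.32470763   3.49259796 136.69239591] [-3.93912686e-01  9.19147756e-01 -1.35678924e-05  4.44809914e-04] [ 0.75229698 -0.09024674 -0.29859925] 42.81136960445143
tower 476 ((677.718994140625, -211.41958618164062), (61.68563461303711, 65.32205963134766), 85.18605041503906) [31.81741721 43.2403141  46.46265823]
```

View pics/top13.png

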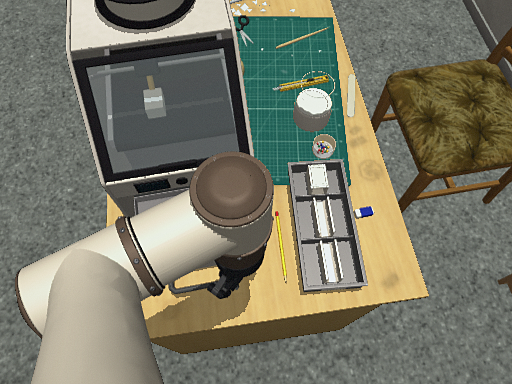

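All three prints are in the tote: the tower at (318,178) and the channels at (322,217) and (329,260). Now I'll go back to the handle.

>>> apply_moves(plan=[0, 0.006, 0.081, 0, 46, 0, 0.006, 0.081, 0, 46, 0, 0.006, 0.081, 0, 46, 0, 0.006, 0.081, 0, 46, 0, 0.006, 0.081, 0, 46, 0, 0.006, 0.081, -0.03, 46, 0, 0.006, 0.081, -0.05, 46, 0, 0.006, 0.081, -0.05, 46])

```text
clock: 31.5
position: [460.5, 80.7, 82.7]
ee_rot: [0.718, -0.696, -0.002, 0.004]
contact_force: [-0.6, 0.5, -0.6]
gripper_width: 42.6
```

>>> apply_moves(plan=[0, 0, 0, -0.01, 0, 0, 0, 0, -0.01, 0, 0, 0, 0, -0.01, 0])

```text
clock: 31.75
position: [463.0, 82.4, 76.6]
ee_rot: [0.718, -0.696, 0.0, 0.0]
contact_force: [0.2, 0.5, 1.0]
gripper_width: 43.0
```

>>> apply_moves(plan=[0, -0.001, 0, -0.02, 0, 0, -0.001, 0, -0.04, 0, 0, -0.001, 0, -0.053, 0, 0, -0.001, 0, -0.053, 0, 0, -0.001, 0, -0.053, 0])

```text
clock: 32.17
position: [461.9, 82.8, 23.8]
ee_rot: [0.719, -0.695, 0.0, -0.0]
contact_force: [0.1, 0.1, -0.1]
gripper_width: 42.0
```

>>> apply_moves(plan=[1, 0, 0, 0, 0, 1, 0, 0, 0, 0, 1, 0, 0, 0, 0, 1, 0, 0, 0, 0, 1, 0, 0, 0, 0])

```text
clock: 32.58
position: [463.1, 83.6, 25.0]
ee_rot: [0.72, -0.694, 0.001, -0.002]
contact_force: [1.3, -0.9, 5.6]
gripper_width: 8.6
```

>>> apply_moves(plan=[1, 0.004, 0, 0.001, 0, 1, 0.012, 0.001, 0.001, 0, 1, 0.02, 0.001, 0.001, 0, 1, 0.028, 0.001, 0.001, 0, 1, 0.036, 0.002, 0.001, 0, 1, 0.044, 0.002, 0.001, 0, 1, 0.05, 0.002, 0.001, 0, 1, 0.05, 0.002, 0.001, 0])

```text
clock: 33.25
position: [514.4, 85.9, 25.0]
ee_rot: [0.72, -0.694, 0.001, -0.002]
contact_force: [2.4, 3.0, 3.1]
gripper_width: 8.2
```

>>> apply_moves(plan=[1, 0.004, 0, 0.001, 0, 1, 0.012, 0.001, 0.001, 0, 1, 0.02, 0.001, 0.001, 0, 1, 0.028, 0.001, 0.001, 0, 1, 0.035, 0.002, 0.001, 0, 1, 0.041, 0.002, 0.001, 0, 1, 0.046, 0.002, 0.001, 0, 1, 0.048, 0.002, 0.001, 0])

```text
clock: 33.92
position: [559.9, 87.8, 25.1]
ee_rot: [0.719, -0.695, -0.0, -0.001]
contact_force: [-2.6, 6.8, 2.8]
gripper_width: 8.8
```

>>> apply_moves(plan=[1, 0.001, 0, 0, 0, 1, 0.002, 0, 0, 0, 1, 0.003, 0, 0, 0, 1, 0.003, 0, 0, 0])

```text
clock: 34.25
position: [562.0, 87.9, 25.1]
ee_rot: [0.719, -0.695, -0.001, -0.0]
contact_force: [-3.0, 7.6, 2.6]
gripper_width: 8.2
```

>>> apply_moves(plan=[1, 0.001, 0, 0, 0, 1, 0.002, 0, 0, 0, 1, 0.002, 0, 0, 0])

```text
clock: 34.5
position: [562.0, 87.9, 25.1]
ee_rot: [0.719, -0.695, -0.002, 0.001]
contact_force: [-7.8, 9.7, 6.5]
gripper_width: 8.4
```

>>> apply_moves(plan=[1, 0.002, 0, 0, 0, 1, 0.003, 0, 0, 0, 1, 0.003, 0, 0, 0])

```text
clock: 34.75
position: [562.0, 87.8, 25.0]
ee_rot: [0.719, -0.695, -0.004, 0.004]
contact_force: [-15.4, 12.4, 12.2]
gripper_width: 8.5
```

The tray has stopped at home. I'll back the force off, release, and retreat to where the cameras can see.

>>> apply_moves(plan=[1, -0.005, -0.001, 0, 0, 1, -0.005, -0.001, 0, 0, 0, -0.005, -0.001, 0, 0, 0, -0.005, -0.001, 0, 0, 0, -0.005, -0.001, 0, 0, 0, -0.005, -0.001, 0.02, 0, 0, -0.005, -0.001, 0.06, 0, 0, -0.005, -0.001, 0.1, 0])

```text
clock: 35.42
position: [561.0, 84.5, 124.6]
ee_rot: [0.719, -0.695, -0.001, 0.003]
contact_force: [1.3, 0.7, 1.2]
gripper_width: 42.8
```

>>> apply_moves(plan=[0, -0.16, -0.26, 0.09, 0, 0, -0.16, -0.26, 0.09, 0, 0, -0.16, -0.26, 0.09, 0, 0, -0.16, -0.26, 0.09, 0, 0, -0.16, -0.26, 0.09, 0, 0, -0.16, -0.26, 0.09, 0, 0, -0.16, -0.26, 0.09, 0, 0, -0.16, -0.26, 0.09, 0])

```text
clock: 36.08
position: [399.9, -176.7, 216.4]
ee_rot: [0.719, -0.695, 0.0, 0.0]
contact_force: [1.1, 0.4, 0.5]
gripper_width: 42.8
```

>>> apply_moves(plan=[0, -0.11, -0.26, 0, 0, 0, -0.11, -0.26, 0, 0, 0, -0.11, -0.26, 0, 0, 0, -0.11, -0.26, 0, 0, 0, -0.11, -0.26, 0, 0, 0, -0.11, -0.26, 0, 0, 0, -0.11, -0.26, 0, 0, 0, -0.11, -0.26, 0, 0])

```text
clock: 36.75
position: [289.4, -438.6, 214.5]
ee_rot: [0.717, -0.697, -0.0, 0.001]
contact_force: [0.4, -0.3, 0.0]
gripper_width: 42.9
```

>>> apply_moves(plan=[0, -0.1, -0.2, 0, 0, 0, -0.1, -0.2, 0, 0, 0, -0.1, -0.2, 0, 0, 0, -0.1, -0.2, 0, 0, 0, -0.1, -0.2, 0, 0, 0, -0.1, -0.2, 0, 0, 0, -0.1, -0.2, 0, 0, 0, -0.1, -0.2, 0, 0])

```text
clock: 37.42
position: [191.1, -634.2, 214.0]
ee_rot: [0.719, -0.695, -0.001, -0.0]
contact_force: [0.4, 0.8, -0.3]
gripper_width: 42.5
```

Run:
```python
from h import *
s=arm.read_state();print(s["clock"],s["position"],s["contact_force"])
for n in("scene","top"):
    d=grab(n,14);cv2.imwrite(f"pics/{n}14.png",d["color"][:,:,::-1])
    d0=pickle.load(open(n+"0.pkl","rb"))
    for q,nm in((d0,"before"),(d,"after")):
        W=cloud(q);x,y,z=W[...,0],W[...,1],W[...,2]
        t=(z>49)&(z<60)&(x>595)&(x<625)&(y>-80)&(y<250);P=W[t];print(n,nm,"panel",len(P),np.polyfit(P[:,1],P[:,0],1))
        hsv=cv2.cvtColor(q["color"],cv2.COLOR_RGB2HSV)
        yl=(hsv[...,0]>24)&(hsv[...,0]<34)&(hsv[...,1]>190)&(x>400)&(x<650)&(y>-150)&(y<-50); bl=(hsv[...,0]>110)&(hsv[...,0]<130)&(hsv[...,1]>150)&(y<-250)&(y>-350)&(x>400)&(x<700)
        print("pencil",yl.sum(),np.nanmean(W[yl],0),"eraser",bl.sum(),np.nanmean(W[bl],0))
    for nm,a,b in(("near",440,526),("mid",542,628),("far",644,706)):
        t=(z>26)&(z<54)&(x>a)&(x<b)&(y>-236)&(y<-153);P=W[t]
        print(nm,len(P),rect(P[:,:2]),np.percentile(P[:,2],[50,98]))
```

```text
37.4167 [ 191.06150564 -634.21802342  214.00270666] [ 0.39004245  0.82359987 -0.29704437]
scene before panel 385 [-4.47470595e-02  6.11304522e+02]
pencil 68 [533.36632248 -91.93901058   7.02160709] eraser 30 [ 588.06421036 -296.53822189   12.03265783]
scene after panel 387 [-4.37796544e-02  6.12608428e+02]
pencil 62 [533.5324672  -91.93378187   7.09478229] eraser 27 [ 588.30019288 -296.85128266   11.73355202]
near 284 ((484.7493591308594, -185.42626953125), (37.89826583862305, 82.91895294189453), 86.88724517822266) [36.11571021 40.11070694]
mid 234 ((585.54052734375, -192.2454376220703), (37.147918701171875, 82.87183380126953), 87.571533203125) [35.79826777 39.75743465]
far 326 ((676.344482421875, -198.69845581054688), (43.12181091308594, 59.578102111816406), 88.25765991210938) [43.60555931 46.58063304]
top before panel 384 [-4.52160405e-02  6.09891135e+02]
pencil 85 [540.55280297 -93.91237329   6.35328423] eraser 97 [ 586.44960484 -298.18945714   10.70586558]
top after panel 390 [-4.58668025e-02  6.11330784e+02]
pencil 84 [540.80033305 -93.98787836   6.16056936] eraser 99 [ 586.44960273 -298.33933116   10.75544243]
near 274 ((483.92816162109375, -187.37258911132812), (36.73298263549805, 83.5677719116211), 86.65705108642578) [36.469445   40.12304917]
mid 238 ((584.360595703125, -194.42068481445312), (36.64457702636719, 84.95272827148438), 86.08655548095703) [36.60351429 40.02033508]
far 461 ((675.7074584960938, -200.9563446044922), (41.05596923828125, 60.79000473022461), 85.59112548828125) [43.11412522 46.20885319]
```

View pics/scene14.png

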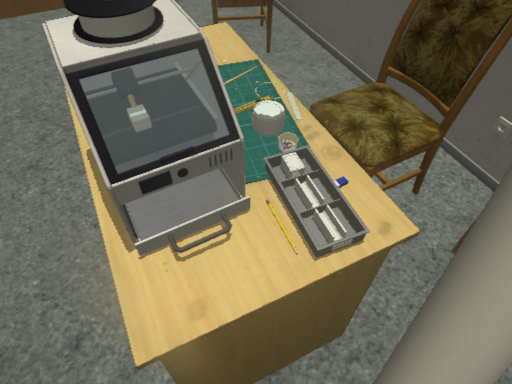

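View pics/top14.png

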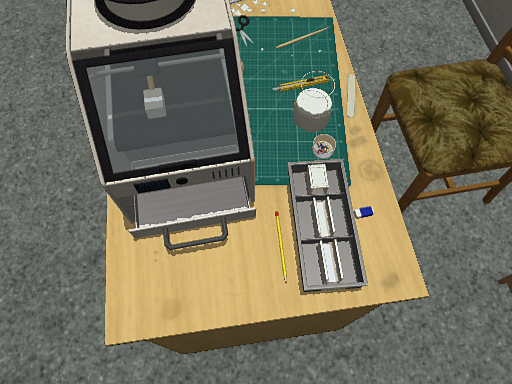

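Both views show the tray home and empty, and the three prints flat in their bays. The pencil and eraser measure in the same place, and the pin tub looks unmoved. Handing in.

```bash
python3 -c "
from bench import arm
print(arm.job_done())"
```

```text
the job is handed in; nothing more can be done
None
```

The prints are in the tote and the tray is home. I handed the job in at about 37.5 s of the 72 s allowed.

**What I did:**
- I pulled the tray 100 mm to its stop by its handle.
- I drew each print forward on the tray floor, clear of the hood, then regripped it near its middle. Each one was lowered into the tote until a light contact force (3–7 N) showed before I let go.
- One channel is in the middle bay, one in the near bay, and the tower is in the short bay.
- I put the tower back on the tray floor once to regrip it nearer its front end. Gripped in the middle, the arm's wrist link would have come within a few mm of the hood.
- I pushed the tray home until it stopped moving. The gripper's reading at home was 100 mm from its reading at the stop, and the push force rose to about 15 N along the slide.

**Last checks:**
- **Prints:** seen by both cameras, they lie flat and in line with the tote to within about 3°. They are within about 2 mm of their bay centres along the bays, and their tops are at the expected heights.
- **Bystanders:** the pencil and eraser are within 0.4 mm of where they started. The pin tub looks unmoved, but I only compared it by eye.
- **Small disagreements:** the tray's front panel reads about 1.4 mm farther in than in the first pictures, which is within the 2 mm calibration. The two cameras also differ by about 2 mm across the tote.
- **Forces:** the highest I saw at the wrist was about 35 N, against the tray's outer stop. Force readings come only at the end of each move.

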